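# Clear the hand lever of the waste bin and hold its lid open

### The job

A tub of rubber bungs has been left under the hand plate of the waste bin's lever: slide it along the bench with the fingertips until it is clear of the lever, without picking it up or tipping it. Then press the hand plate at the long end of the lever all the way down with the fingertips, so that the heavy lid swings fully open, and finish while still holding the plate down with the lid open. Do not touch the lid itself, and leave the glassware and bottles where they stand.

Things in the scene. Friction and masses are not known exactly. Their poses are not given: they have to be found in the camera images.
- bin: Low white steel bench waste bin, fixed to the bench: box 240 mm long (its x), 200 mm wide (its y), rim 140 mm above the bench, with a steel lid. Origin on the bench under the box's centre; +x points to the hinged back end, -x to the front end, z up. The lever runs along the outside of its -y side and sticks out past the front end.
- lever_pad (a point): Centre of the top face of the lever's hand plate, an aluminium plate, level across, faced with ribbed grey rubber, 60 mm along the lever, 50 mm across, 9 mm thick, at the long end of the lever. At rest it is about 222 mm above the bench; fully pressed about 79 mm. Rides on the lever: its axes are parallel to the bin's at rest and turn with the lever. At rest the plate slopes 0.28 rad (its free end up), fully pressed 0.28 rad the other way.
- lever_pivot (a point): Pivot pin of the lever on the bin's -y side, 137 mm above the bench. The pin's axis is the bin's y. The plate's middle is 260 mm from it along the bar (towards the bin's -x) and the plate's top face lies 14 mm above the bar's middle line; the short end with its roller is 60 mm from it on the other side, under an ear of the lid. The bar is 8 mm wide and 20 mm high.
- lever (a joint): Angle of the lever: 0 at rest (long end up), 0.56 rad with the hand plate fully down on its stop. The lid's weight and a light return spring resist: about 7 to 10 N, easing to 3 to 5 N near the bottom, at the hand plate, several times that near the pivot. The lever returns when let go.
- lid (a joint): Angle of the heavy lid (0.7 to 1 kg), hinged at the bin's back end: 0 shut, about 1.0 rad with the lever fully pressed. It falls shut when the lever is let go.
- lid_front (a point): Middle of the lid's front edge, on its top face; 159 mm above the bench when shut. The lid is 252 mm long and 214 mm wide; not to be touched.
- tub: Loose open grey plastic tub, 150 mm (its x) by 110 mm (its y) and 105 mm high, walls 4 mm with a 4 mm lip outside at the top, 0.36 to 0.6 kg, standing on the bench with its +x end under the hand plate, where it stops the lever part-way. Origin at the centre of its underside. Three rubber bungs, 35 mm wide and 30 mm high, are fixed to its floor in the +x half; the -x half is empty, so fingertips fit inside against the -x wall.
- beaker: Bystander: glass beaker, 70 mm wide, 90 mm high, beside the bin on its lever side. Origin under its centre.
- jar: Bystander: amber jar with black cap, 52 mm wide, 85 mm high, in front of the bin. Origin under its centre.
- flask: Bystander: conical glass flask, 86 mm wide, 120 mm high, towards the back of the bench. Origin under its centre.
- reagent: Bystander: amber reagent bottle, 72 mm wide, 160 mm high, towards the back of the bench. Origin under its centre.
- wash_bottle: Bystander: white wash bottle, 66 mm wide, 190 mm high with its spout, on the right. Origin under its centre.
- mortar: Bystander: white mortar, 116 mm wide, 60 mm high, on the right near the robot. Origin under its centre.
Things that resemble listed ones, but are neither listed nor needed, are in the scene too. What is shaped like the tub but orange or pink is not meant.

How it is judged:
At the end, for the whole second after the job is handed in: The fingers hold the lever down (over 1 N on it) at more than 0.48 rad, the lid stands still and open by more than 0.85 rad, and the tub stands upright and at rest on the bench, clear of the lever (value of joint lever above 0.48 rad and value of joint lid above 0.85 rad and velocity of joint lid between -0.1 and 0.1 rad/s and contact force between the fingers and lever above 1 N and contact force between tub and lever below 0.5 N and height (world z) of tub below 0.008 m and angle between tub's own z axis and vertical below 0.08 rad and linear speed of tub below 0.03 m/s); the arm keeps its last pose, push and grip.
It fails at once if the tub is lifted off the bench or tipped (height (world z) of tub above 0.015 m or angle between tub's own z axis and vertical above 0.25 rad).
It fails at once if the robot touches the lid (contact force between any of the fingers, the arm and lid above 0.5 N).
It fails at once if a bystander is moved more than 30 mm or tipped over (distance of any of beaker, jar, flask, reagent, wash_bottle, mortar from where it was at the start of the episode above 0.03 m or angle between any of beaker, jar, flask, reagent, wash_bottle, mortar's own z axis and vertical above 0.3 rad).
It also fails if it takes over 48 s, if anything falls off the work surface, if the arm or the gripper's body presses on something with over 40 N, if the wrist force passes 120 N, or if a joint passes its speed limit or range.

### The arm

A 6-joint arm with a two-finger parallel gripper is mounted at the origin on the work surface. World frame = base frame: x ahead of the robot, y to its left, z up, the work surface at z = 0. Lengths are in m, angles in rad, forces in N, time in s.
With the tool pointing down it reaches from about 0.325 to 0.775 m from the base axis. Payload 5.5 kg.
Tool frame: the origin (TCP) lies between the finger pads; the fingertips stand 19 mm ahead of it and the grasp point (between the pads) is the TCP; z points along the fingers, x is the direction in which the jaws open and shut, and the axes are right-handed (so a half turn about z gives the same grasp; the last joint's range is limited). The gripper opens to 88 mm and grips with 3 to 60 N. Pads are 20 mm wide; open, the fingers measure 115 mm over their backs; the gripper's body (75 mm by 178 mm) begins 61 mm behind the grasp point.
Start: joints at [1.189, 0.091, 1.231, -0, 1.82, -0.057], TCP at [0.191, 0.569, 0.242] pointing down, gripper open.
Joint ranges: [-2.87, 2.87], [-0.86, 2.18], [0.17, 2.46], [-1.51, 4.65], [0.06, 2.69], [-2.65, 2.65]. Speed limits (rad/s): [2.57, 2.57, 3.01, 3.14, 3.14, 3.14].

### API

Orientations are given as [roll, pitch, yaw] about the fixed x, y, z axes, in that order (R = Rz(yaw) Ry(pitch) Rx(roll)).
In Python, from bench import arm gives the robot as it stands. Calls block until the motion is done:
- arm.reach(position, orientation): joint-space move of the TCP to a pose.
- arm.servo_line(position, vel=0.15, ori=None, guard=None): straight line of the TCP; ori=None keeps the orientation; vel is the mean speed in m/s. With guard (N) it stops when the force on the tool has changed by that much, and returns True; else False.
- arm.set_joints(angles): joint-space move.
- arm.move_gripper(opening, grasp_force=None): opening from 0.0 (shut) to 1.0 (fully open); grasp_force is the grip in N (None keeps the last); returns when the fingers have stopped.
- arm.pause(seconds).
- arm.ik(position, orientation): joint angles nearest the present ones, or None.
- arm.capture(name): name is "scene" or "top" or "wrist"; returns (picture, depth): 420x560x3 uint8, red, green, blue; 420x560 float32, m along the optical axis (not along the pixel's ray), 0 where there is no reading.
- arm.camera_params(name): a dict with "K" (3x3 intrinsics, pixels), "xyz" and "rotation" of the camera in the world. Camera axes: x right, y up, looking along -z (the intrinsics and any distortion apply to the point x, -y, -z); pixel columns grow to the right and rows downward; lengths in m; the calibration is good to about 2 mm. A picture is of the moment at which its call begins: read the wrist's pose just before it. camera_params takes no time and is no camera call; for the wrist camera it gives the pose at the moment of the call.
A pose or a line that the arm cannot do raises arm.Unreachable and nothing moves.
- arm.close_job(): hands the job in, once; it reports no verdict.
Trained networks look in the newest picture that a camera, given by its name, has taken for a name from the list of things; names that differ only in an ending like _2 or _b are one class to them, and where a whole thing is asked for, a point or a joint stands for the part that bears it (a point fixed in the world has none). Each returns a list of dicts, best first, with "score" (0 to 1); they miss things now and then, are a little off and sometimes report something else, mostly with a low value. They report only what shows in the picture. A call takes as long as a camera call. They do not tell look-alikes from the thing itself.
- arm.cut_out(thing, camera): "region" (420x560 bool, what is visible of it) and "extent" ([centre column, centre row, width, height] in pixels, round what is visible of it).
Readings, each from a call of its own:
- arm.current_time(): time.
- arm.current_joint_pos(): joint angles.
- arm.current_qvel(): joint speeds.
- arm.current_tau(): joint torques, N m.
- arm.current_tool_pos(): TCP position.
- arm.current_tool_rot(): TCP orientation.
- arm.current_ft_force(): force on the tool from outside, world axes, zero at the start.
- arm.current_wrist_torque(): the same for the moment, N m.
- arm.current_grip_width(): opening from 0.0 (shut) to 1.0 (fully open).
Only numpy, scipy, OpenCV 4.12 (cv2) and the standard library are available. Lean on these libraries where they do the work, as an engineer would, in place of code of your own. Each camera call takes 0.05 s, during which the arm holds its last target.

## Working session

There is one attempt and no reset: what is moved stays moved. The work goes in short steps, each a Python script; the robot and the scene stay as the last script left them, time stands still between calls to the robot, and variables do not carry over. Pictures are saved under pics/ and viewed, and the job is handed in when it is done.

```bash
ls; mkdir -p pics; python3 - <<'E'
from bench import arm
import cv2,numpy as np
for n in("scene","top"):
    p,d=arm.capture(n); cv2.imwrite(f"pics/{n}0.png",p[:,:,::-1]); np.save(f"pics/{n}0.npy",d)
    c=arm.camera_params(n); print(n,{k:np.round(v,3).tolist() for k,v in c.items()})
print(arm.current_time(),arm.current_tool_rot(),arm.current_tool_pos())
E
```

```text
pics
scene {'K': [[384.951, 0.0, 280.281], [0.0, 384.951, 214.758], [0.0, 0.0, 1.0]], 'xyz': [1.195, 0.338, 0.777], 'rotation': [0.913, 0.025, 1.981]}
top {'K': [[464.523, 0.0, 277.552], [0.0, 464.523, 208.392], [0.0, 0.0, 1.0]], 'xyz': [0.421, 0.004, 1.426], 'rotation': [0.053, 0.006, -1.551]}
0.1 [-3.14148754e+00  1.72257736e-03  1.24603269e+00] [0.19137834 0.56842324 0.2406257 ]
```

View pics/scene0.png

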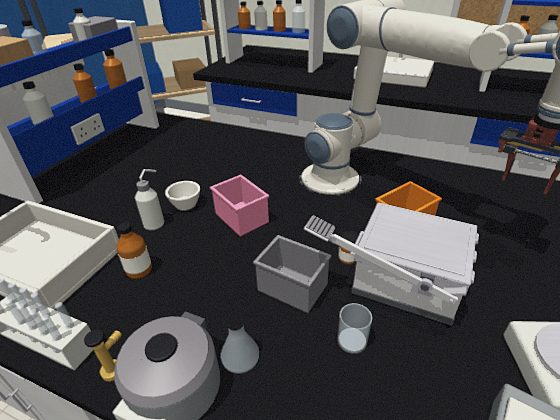

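View pics/top0.png

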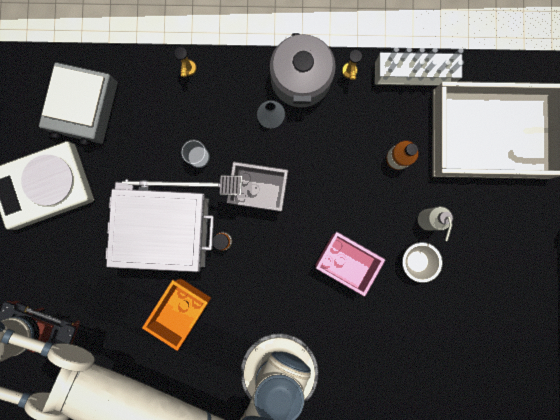

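The only grey open tub is at top (258,187), with its left (+x) end under the hand plate at (231,186). The orange tub at (177,313) and the pink one at (350,264) are look-alikes. Bin is at (157,230), jar at (222,241), beaker at (195,153). Next I measure from depth.

```bash
cat > h.py <<'E'
from bench import arm
import cv2,numpy as np
from scipy.spatial.transform import Rotation as Ro
def cloud(n,d,c=None):
    c=c or arm.camera_params(n); K=np.array(c["K"]); r=np.array(c["rotation"])
    R=r if r.shape==(3,3) else Ro.from_euler('xyz',r).as_matrix()
    v,u=np.mgrid[:d.shape[0],:d.shape[1]]
    P=np.stack([(u-K[0,2])/K[0,0]*d,-(v-K[1,2])/K[1,1]*d,-d],-1)
    return P@R.T+np.array(c["xyz"])
E
python3 - <<'E'
from h import *
p,d=arm.capture("top"); P=cloud("top",d)
p2,d2=arm.capture("scene"); P2=cloud("scene",d2)
print("bench",[P[v,u].round(3).tolist() for u,v in((320,200),(100,300),(450,300),(260,240))], [P2[v,u].round(3).tolist() for u,v in((190,280),(400,330))])
def rect(Q):
    r=cv2.minAreaRect((Q[:,:2]*1000).astype(np.float32)); return np.round(r[0],1),np.round(r[1],1),round(r[2],1)
for t in("tub","lever_pad","lever","bin","beaker","jar","flask","reagent","wash_bottle","mortar"):
  for n,PP,dd in(("top",P,d),("scene",P2,d2)):
    for o in arm.cut_out(t,n)[:3]:
        m=o["region"]&(dd>0); Q=PP[m]
        if len(Q)<10: continue
        Q=Q[Q[:,2]>0.012] 
        print(t,n,round(o["score"],2),np.round(o["extent"]),rect(Q),np.percentile(Q,[2,50,98],axis=0).round(3).tolist())
np.savez("pics/c0.npz",P=P,P2=P2)
E
```

```text
bench [[0.524, -0.115, 0.003], [0.205, 0.551, -0.002], [0.227, -0.515, -0.0], [0.398, 0.066, 0.0]] [[0.638, -0.194, -0.001], [0.582, 0.36, -0.002]]
tub top 0.96 [174. 313.  74.  70.] (array([184.5, 298.6]), array([118.7, 159.6]), 59.0) [[0.099, 0.217, 0.014], [0.174, 0.316, 0.09], [0.273, 0.378, 0.109]]
tub top 0.81 [256. 189.  58.  48.] (array([552.9,  73.9]), array([158.2, 118.2]), 82.5) [[0.489, -0.006, 0.016], [0.597, 0.069, 0.103], [0.616, 0.151, 0.11]]
tub top 0.75 [348. 264.  68.  61.] (array([ 337.6, -195. ]), array([159.4, 117. ]), 61.9) [[0.259, -0.281, 0.014], [0.33, -0.225, 0.101], [0.415, -0.107, 0.109]]
tub scene 0.73 [294. 274.  76.  75.] (array([554.6,  74.8]), array([159.4, 121.1]), 83.3) [[0.494, -0.002, 0.015], [0.562, 0.076, 0.068], [0.618, 0.154, 0.106]]
tub scene 0.65 [242. 207.  58.  61.] (array([ 337.7, -193.3]), array([165.2, 121.9]), 60.9) [[0.261, -0.278, 0.016], [0.352, -0.187, 0.069], [0.42, -0.105, 0.106]]
tub scene 0.42 [383. 260. 153.  86.] (array([540.1, 281.9]), array([ 57.2, 343.2]), 1.3) [[0.527, 0.117, 0.12], [0.553, 0.26, 0.175], [0.569, 0.445, 0
[... 2859 characters left out ...]
65, 0.062], [0.683, 0.294, 0.093]]
wash_bottle scene 0.61 [148. 198.  32.  60.] (array([ 463.2, -433.7]), array([53.3, 91.6]), 70.8) [[0.445, -0.461, 0.015], [0.487, -0.43, 0.094], [0.505, -0.413, 0.182]]
mortar top 0.76 [422. 263.  38.  38.] (array([ 343.6, -411.6]), array([112.7, 112.3]), 33.9) [[0.292, -0.463, 0.012], [0.341, -0.425, 0.041], [0.396, -0.36, 0.064]]
mortar top 0.21 [401. 157.  34.  30.] (array([ 655.5, -347.5]), array([70.7, 65.6]), 25.7) [[0.623, -0.375, 0.02], [0.649, -0.338, 0.109], [0.687, -0.315, 0.163]]
mortar scene 0.56 [183. 196.  31.  26.] (array([ 345. , -406.8]), array([112.1, 106.9]), 37.5) [[0.294, -0.458, 0.014], [0.338, -0.414, 0.044], [0.399, -0.356, 0.062]]
```

```bash
python3 - <<'E'
import cv2
a=cv2.imread('pics/top0.png')[130:290,90:310]; cv2.imwrite('pics/topcrop.png',cv2.resize(a,None,fx=3.5,fy=3.5,interpolation=cv2.INTER_CUBIC))
E
```

```text
(no output)
```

View pics/topcrop.png

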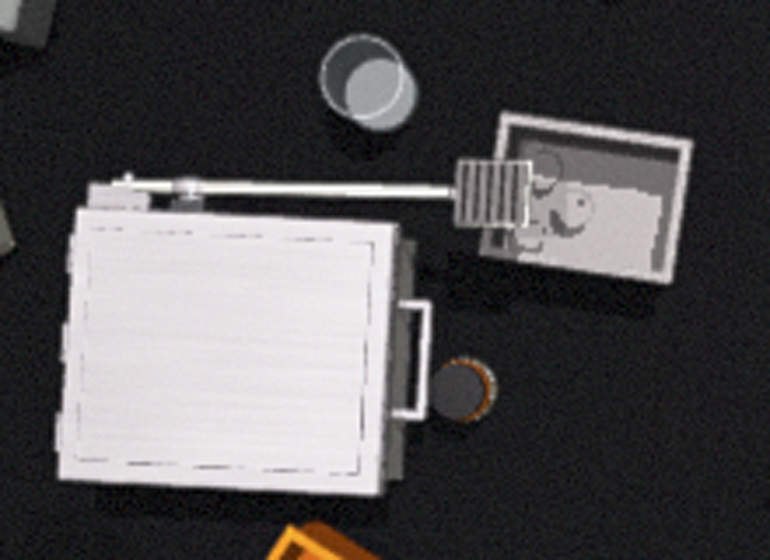

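```bash
python3 - <<'E'
from h import *
z=np.load("pics/c0.npz")
for k in("P","P2"):
    Q=z[k].reshape(-1,3)
    pl=Q[(Q[:,2]>.205)&(Q[:,2]<.245)&(Q[:,0]>.5)&(Q[:,0]<.59)&(Q[:,1]>.09)&(Q[:,1]<.185)]
    r=cv2.minAreaRect((pl[:,:2]*1000).astype(np.float32)); c=pl.mean(0)
    A=np.c_[pl[:,:2]-c[:2],np.ones(len(pl))]; s=np.linalg.lstsq(A,pl[:,2],rcond=None)[0]
    print(k,len(pl),np.round(r[0],1),np.round(r[1],1),r[2],c.round(4),pl.min(0).round(3),pl.max(0).round(3),"slope",s[:2].round(3))
    b=Q[(Q[:,2]>.13)&(Q[:,2]<.21)&(Q[:,0]>.535)&(Q[:,0]<.575)&(Q[:,1]>.18)&(Q[:,1]<.35)]
    print(" bar",len(b),np.polyfit(b[:,1],b[:,0],1).round(4),np.polyfit(b[:,1],b[:,2],1).round(4))
    t=Q[(Q[:,2]>.097)&(Q[:,2]<.115)&(Q[:,0]>.46)&(Q[:,0]<.66)&(Q[:,1]>-.05)&(Q[:,1]<.17)]
    r=cv2.minAreaRect((t[:,:2]*1000).astype(np.float32)); print(" rim",len(t),r, np.median(t[:,2]))
    h=Q[(Q[:,2]>.05)&(Q[:,2]<.2)&(Q[:,0]>.40)&(Q[:,0]<.5)&(Q[:,1]>.19)&(Q[:,1]<.225)]
    print(" handle",h.min(0).round(3) if len(h) else 0,h.max(0).round(3) if len(h) else 0)
pos=[.545,.03,.35]
for y in(0,-.13,.13,np.pi,): 
    q=arm.ik(pos,[np.pi,0,y]); print(y,None if q is None else np.round(q,2))
E
```

```text
P 424 [543.2 146.3] [76.1 47.7] 89.84632873535156 [0.543  0.1379 0.222 ] [0.519 0.108 0.205] [0.567 0.184 0.234] slope [ 0.003 -0.258]
 bar 214 [0.0313 0.5388] [-0.2793  0.2541]
 rim 476 ((553.072998046875, 73.86305236816406), (158.15272521972656, 118.59033203125), 82.54576110839844) 0.10457260094797172
 handle [0.402 0.192 0.081] [0.5   0.225 0.164]
P2 461 [546.1 146.7] [75.2 50.8] 89.443115234375 [0.5497 0.1413 0.2201] [0.521 0.109 0.205] [0.572 0.184 0.231] slope [-0.087 -0.306]
 bar 690 [0.0313 0.5431] [-0.2884  0.2504]
 rim 759 ((553.760009765625, 74.48358154296875), (159.3852996826172, 121.3584213256836), 82.56510162353516) 0.10388707155061583
 handle [0.401 0.191 0.073] [0.497 0.225 0.158]
0 [-0.01 -0.    1.13 -0.    2.01 -0.01]
-0.13 [-0.01 -0.    1.13 -0.    2.01  0.12]
0.13 [-0.01 -0.    1.13 -0.    2.01 -0.14]
3.141592653589793 None
```

```bash
python3 - <<'E'
from h import *
arm.servo_line([.191,.569,.38],vel=.25)
arm.reach([.547,.03,.36],[np.pi-.07,0,-.131])
arm.move_gripper(.5)
print(arm.current_tool_pos(),arm.current_time(),arm.current_grip_width())
u=np.array([.131,.991]); c=np.array([.5534,.0742])
s=c-.045*u
print(arm.servo_line([*s,.16],vel=.2))
for n in("scene","wrist"):
    p,d=arm.capture(n); cv2.imwrite(f"pics/{n}1.png",p[:,:,::-1])
print(arm.current_tool_pos(),arm.current_time(),arm.current_ft_force())
E
```

```text
[0.54700454 0.0299757  0.35999227] 5.0333 0.5036625077390781
False
[0.54824338 0.02963196 0.16183575] 6.2833 [ 0.03764978  0.09451244 -0.06116761]
```

View pics/scene1.png

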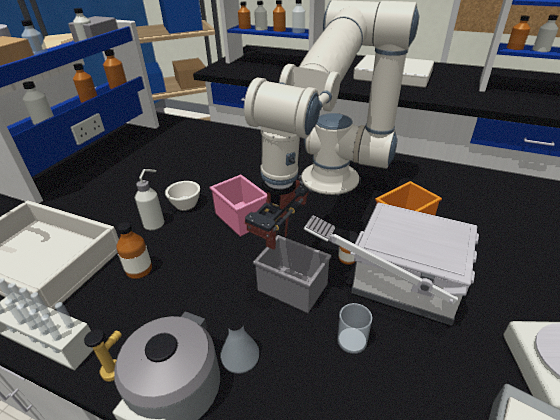

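View pics/wrist1.png

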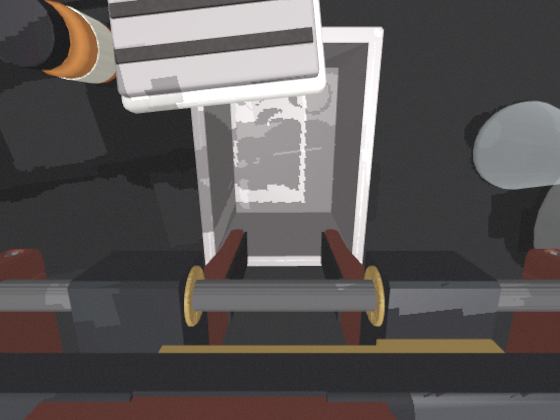

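The wrist view shows both fingertips (240,240 and 330,240) between the tub's side walls and just inside the -x wall (row 260). I descend under a force guard, then pull.

```bash
python3 - <<'E'
from h import *
u=np.array([.131,.991]); c=np.array([.5534,.0742])
s=c-.045*u
g=arm.servo_line([*s,.06],vel=.12,guard=4)
print("down",g,arm.current_tool_pos(),arm.current_ft_force())
if not g:
    arm.servo_line([*(s-.02*u),.06],vel=.05)
    print(arm.current_ft_force())
    arm.servo_line([*(s-.06*u),.06],vel=.06)
    print(arm.current_tool_pos(),arm.current_ft_force(),arm.current_time())
    p,d=arm.capture("scene"); cv2.imwrite("pics/scene2.png",p[:,:,::-1])
E
```

```text
down False [0.5480823  0.0296233  0.06101286] [ 0.63347595 -0.36111918  0.30205587]
[-0.29473208 -0.60621223  0.21318739]
[ 0.53957973 -0.03032388  0.06001716] [-0.08845358 -0.4907942  -0.28810744] 8.6333
```

View pics/scene2.png

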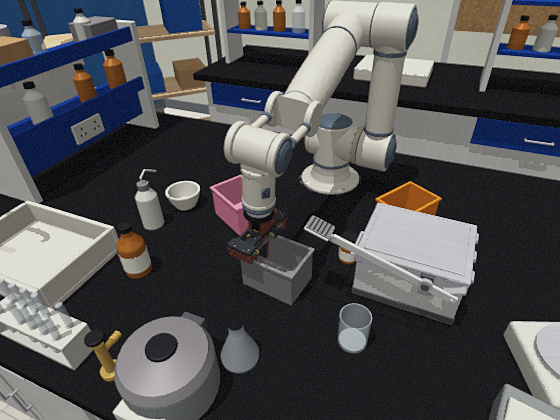

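The tub is sliding upright with the fingers inside its -x wall. I carry on pulling, then release and look.

```bash
python3 - <<'E'
from h import *
u=np.array([.131,.991]); c=np.array([.5534,.0742])
s=c-.045*u
arm.servo_line([*(s-.142*u),.06],vel=.07)
print(arm.current_tool_pos(),arm.current_ft_force())
arm.servo_line([*(s-.130*u),.06],vel=.06)
arm.servo_line([*(s-.130*u),.33],vel=.25)
arm.move_gripper(0.0)
p,d=arm.capture("top"); cv2.imwrite("pics/top3.png",p[:,:,::-1])
Q=cloud("top",d).reshape(-1,3)
p2,d2=arm.capture("scene"); cv2.imwrite("pics/scene3.png",p2[:,:,::-1]); Q2=cloud("scene",d2).reshape(-1,3)
for Q in(Q,Q2):
    t=Q[(Q[:,2]>.095)&(Q[:,2]<.113)&(Q[:,0]>.44)&(Q[:,0]<.66)&(Q[:,1]>-.18)&(Q[:,1]<.09)]
    print(len(t),cv2.minAreaRect((t[:,:2]*1000).astype(np.float32)),t[:,1].max())
print(arm.current_time(),arm.current_grip_width())
E
```

```text
[ 0.52886324 -0.11131383  0.0599984 ] [ 0.32165249  0.88724543 -0.49623406]
222 ((536.1284790039062, -53.28021240234375), (158.10379028320312, 118.41656494140625), 82.34111785888672) 0.03214719363518401
696 ((536.924072265625, -53.31941223144531), (160.92384338378906, 122.06795501708984), 82.49325561523438) 0.032444323635232086
12.4833 0.0051148725188561095
```

View pics/top3.png

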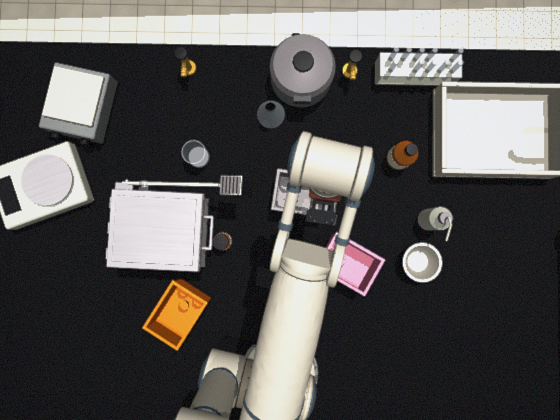

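View pics/scene3.png

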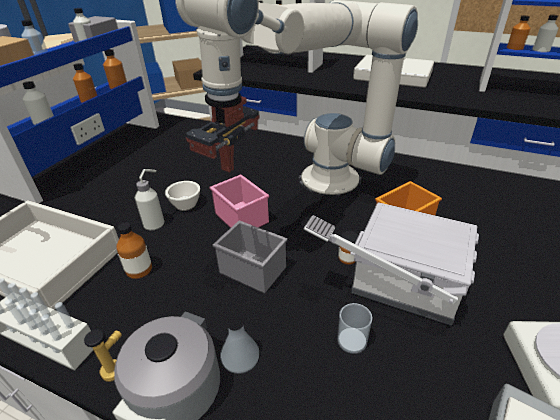

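Tub is now at (0.536,-0.053), upright, with its +x end at y≈0.03. The plate's sweep reaches y≈0.094, so it is clear. I move over the plate and touch it.

```bash
cat >> h.py <<'E'
b=np.array([.0313,.9995]); C0=np.array([.5445,.1385])   # plate middle at rest
piv=C0+.246*b; psi=-.031
def contact(a,r=.265,dz=0):
    along=-r*np.cos(a)+.014*np.sin(a)
    return np.array([*(piv+along*b),.137+r*np.sin(a)+.014*np.cos(a)+dz])
def tcp(a,de,dz=0,r=.265):
    z=Ro.from_euler('xyz',[np.pi+de,0,psi]).as_matrix()[:,2]
    return contact(a,r,dz)-.019*z,[np.pi+de,0,psi]
E
python3 - <<'E'
from h import *
p,o=tcp(.28,0,.06)
arm.reach([p[0],.02,.33],o)
arm.servo_line(p,vel=.2,ori=o)
f0=arm.current_ft_force()
p,o=tcp(.28,0,-.006)
g=arm.servo_line(p,vel=.04,guard=2.5)
print(g,p,arm.current_tool_pos(),f0,arm.current_ft_force(),arm.current_time())
for n in("scene","top"):
    im,d=arm.capture(n); cv2.imwrite(f"pics/{n}4.png",im[:,:,::-1])
for a in(0,-.28): print(arm.ik(*tcp(a,(.28-a)/.56*.2)))
E
```

```text
True [0.54434942 0.13369169 0.23668902] [0.5442701  0.13338224 0.24320444] [-0.11942496  0.62059998  0.02610234] [-0.25496032 -0.15321298  4.34027334] 15.0917
[ 0.09277081 -0.04745602  1.50079259  0.09977917  1.67535109  0.13483358]
[ 0.0415985  -0.03282412  1.62712332  0.19960789  1.53334886  0.06649595]
```

View pics/scene4.png

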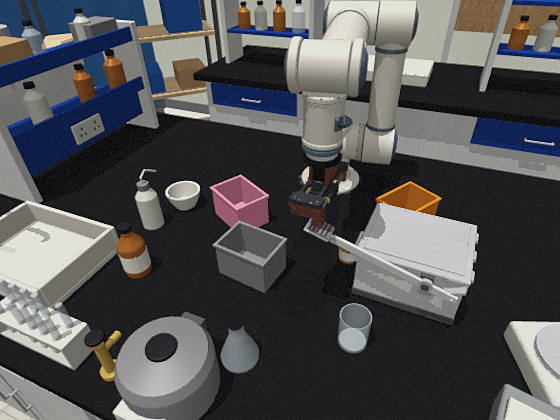

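View pics/top4.png

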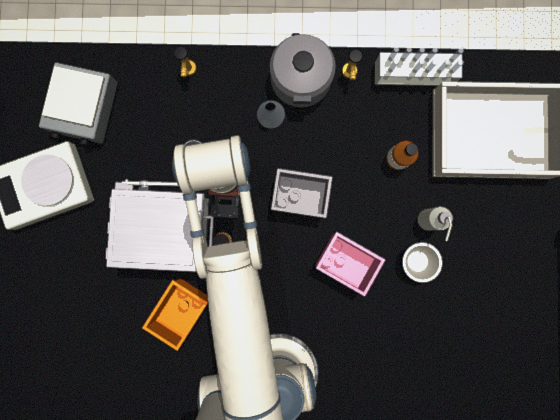

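```bash
python3 - <<'E'
from h import *
for n in("top","scene"):
    im,d=arm.capture(n); Q=cloud(n,d).reshape(-1,3)
    A=Q[(Q[:,2]>.25)&(Q[:,0]>.2)&(Q[:,0]<.75)&(Q[:,1]<.4)&(Q[:,1]>-.1)]
    for z0 in np.arange(.25,.7,.05):
        s=A[(A[:,2]>z0)&(A[:,2]<z0+.05)]
        if len(s)>5: print(n,round(z0,2),len(s),"ymax",np.percentile(s[:,1],99).round(3),"x",s[s[:,1]>np.percentile(s[:,1],95)][:,0].mean().round(3))
E
```

```text
top 0.3 453 ymax 0.167 x 0.469
top 0.35 173 ymax 0.168 x 0.503
top 0.4 70 ymax 0.154 x 0.51
top 0.45 85 ymax 0.145 x 0.438
top 0.5 979 ymax 0.156 x 0.41
top 0.55 7627 ymax 0.182 x 0.487
top 0.6 2620 ymax 0.196 x 0.544
scene 0.25 26 ymax 0.146 x 0.546
scene 0.3 1578 ymax 0.169 x 0.502
scene 0.35 464 ymax 0.17 x 0.535
scene 0.4 919 ymax 0.174 x 0.548
scene 0.45 1038 ymax 0.177 x 0.561
scene 0.5 1341 ymax 0.198 x 0.564
scene 0.55 3234 ymax 0.205 x 0.553
scene 0.6 1281 ymax 0.198 x 0.553
```

The arm never extends past y≈0.205, and the lid's front edge stays at y>0.22 and moves away from the arm as it opens. So I can press.

```bash
python3 - <<'E'
from h import *
for a in np.linspace(.28,-.22,7)[1:]:
    p,o=tcp(a,(.28-a)/.56*.2)
    arm.servo_line(p,vel=.06,ori=o)
    print(round(a,2),arm.current_tool_pos().round(4),p.round(4),arm.current_ft_force().round(1),round(arm.current_time(),1))
for n in("scene","top"):
    im,d=arm.capture(n); cv2.imwrite(f"pics/{n}5.png",im[:,:,::-1])
E
```

```text
0.2 [0.5441 0.1267 0.2224] [0.5441 0.1268 0.2215] [-1.7 -0.7  7.7] 15.8
0.11 [0.544  0.1217 0.2009] [0.544  0.1217 0.1998] [-1.   0.2  8.5] 16.3
0.03 [0.5439 0.1183 0.1789] [0.5439 0.1184 0.1779] [-1.3 -1.4  7.9] 16.9
-0.05 [0.5438 0.1168 0.1567] [0.5438 0.1169 0.1557] [-1.4 -1.3  9.5] 17.4
-0.14 [0.5439 0.1172 0.1342] [0.5438 0.1173 0.1336] [-2.6 -0.6  7.1] 17.9
-0.22 [0.5439 0.1193 0.1118] [0.5439 0.1195 0.1115] [-2.  -2.3  5.7] 18.4
```

View pics/scene5.png

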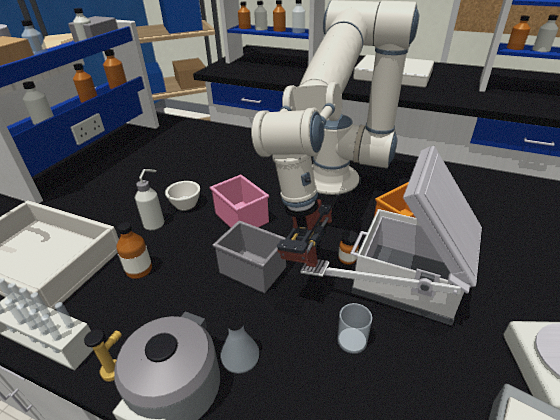

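The lid is nearly open and the fingertips are on the plate at (313,270), with the tub clear. I press the last part onto the stop.

```bash
python3 - <<'E'
from h import *
p,o=tcp(-.265,.2); arm.servo_line(p,vel=.04,ori=o)
print(arm.current_tool_pos().round(4),arm.current_ft_force().round(1))
for i in range(8):
    q=arm.current_ft_force()
    p,o=tcp(-.28,.2,.002-.0015*i)
    g=arm.servo_line(p,vel=.015,ori=o)
    f=arm.current_ft_force(); print(p[2].round(4),arm.current_tool_pos().round(4),f.round(1))
    if f[2]>14: break
arm.pause(.5)
print(arm.current_ft_force().round(1),arm.current_time())
for n in("scene","top"):
    im,d=arm.capture(n); cv2.imwrite(f"pics/{n}6.png",im[:,:,::-1]); np.savez(f"pics/{n}6.npz",Q=cloud(n,d))
E
```

```text
[0.544  0.1212 0.0998] [-1.6 -1.6  4.2]
0.0978 [0.544  0.1218 0.0979] [-0.6 -3.1  5. ]
0.0963 [0.544  0.1221 0.0965] [-1.4 -1.6  5.1]
0.0948 [0.5441 0.1222 0.0956] [-2.  -2.5  8. ]
0.0933 [0.5441 0.1224 0.0948] [-3.8 -2.9 10.9]
0.0918 [0.5442 0.1225 0.094 ] [-4.6 -3.1 13. ]
0.0903 [0.5442 0.1227 0.0931] [-6.4 -3.3 15.8]
[-6.8 -3.5 15.2] 20.9917
```

View pics/scene6.png

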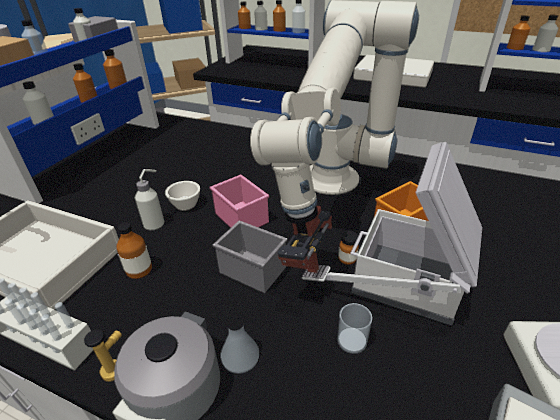

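```bash
python3 - <<'E'
from h import *
P=np.load("pics/scene6.npz")["Q"]; T=np.load("pics/top6.npz")["Q"]
for Q in(P,T):
    Q=Q.reshape(-1,3)
    m=Q[(Q[:,2]>.07)&(Q[:,2]<.145)&(Q[:,0]>.537)&(Q[:,0]<.57)&(Q[:,1]>.19)&(Q[:,1]<.34)]
    print("bar",len(m),np.arctan(np.polyfit(m[:,1],m[:,2],1)[0]))
    l=Q[(Q[:,2]>.2)&(Q[:,2]<.4)&(Q[:,0]>.33)&(Q[:,0]<.52)&(Q[:,1]>.3)&(Q[:,1]<.5)]
    if len(l)>20:
        c=l.mean(0); v=np.linalg.svd(l-c,full_matrices=False)[2][2]; print("lid",len(l),np.arccos(abs(v[2])))
    t=Q[(Q[:,2]>.095)&(Q[:,2]<.113)&(Q[:,0]>.44)&(Q[:,0]<.63)&(Q[:,1]>-.18)&(Q[:,1]<.05)]
    print("tub",cv2.minAreaRect((t[:,:2]*1000).astype(np.float32)))
for n,G in(("top",T),("scene",P)):
  for t in("beaker","jar"):
    for o in arm.cut_out(t,n)[:1]:
        q=G[o["region"]]; q=q[q[:,2]>.012]; print(n,t,o["score"],np.percentile(q,[2,50,98],axis=0).round(3).tolist())
print(arm.current_ft_force().round(1),arm.current_qvel().round(3),arm.current_time())
E
```

```text
bar 534 0.2910068836402855
lid 2953 0.9301695167340824
tub ((536.9330444335938, -53.255897521972656), (161.092041015625, 120.99539184570312), 82.33013153076172)
bar 182 0.2963190473797613
lid 2773 0.8944375665888877
tub ((536.1064453125, -53.26744079589844), (158.120361328125, 118.34522247314453), 82.50618743896484)
top beaker 0.92 [[0.617, 0.228, 0.014], [0.654, 0.265, 0.062], [0.683, 0.294, 0.093]]
top jar 0.69 [[0.371, 0.155, 0.044], [0.394, 0.175, 0.083], [0.417, 0.198, 0.092]]
scene beaker 0.57 [[0.62, 0.232, 0.014], [0.666, 0.263, 0.058], [0.687, 0.295, 0.091]]
scene jar 0.85 [[0.379, 0.157, 0.014], [0.412, 0.18, 0.061], [0.421, 0.204, 0.086]]
[-5.3 -2.4 15.5] [ 0.    -0.     0.001 -0.001 -0.     0.   ] 21.2917
```

```bash
python3 - <<'E'
from h import *
for n in("scene","top"):
    Q=np.load(f"pics/{n}6.npz")["Q"].reshape(-1,3)
    l=Q[(Q[:,2]>.2)&(Q[:,2]<.4)&(Q[:,0]>.35)&(Q[:,0]<.50)&(Q[:,1]>.3)&(Q[:,1]<.5)]
    rng=np.random.default_rng(0);best=None
    for _ in range(500):
        a=l[rng.choice(len(l),3,False)]; v=np.cross(a[1]-a[0],a[2]-a[0]); L=np.linalg.norm(v)
        if L<1e-4: continue
        v/=L; m=abs((l-a[0])@v)<.003
        if best is None or m.sum()>best.sum(): best=m
    c=l[best].mean(0); v=np.linalg.svd(l[best]-c,full_matrices=False)[2][2]; print(n,best.sum(),len(l),np.arccos(abs(v[2])),v.round(2))
E
```

```text
scene 1783 2254 0.9992295890286861 [0.03 0.84 0.54]
top 1295 2202 0.9952410940497425 [0.03 0.84 0.54]
```

The lid is at about 1.0 rad and the lever is on its stop, held with about 15 N. I hand the job in.

```bash
python3 -c "
from bench import arm
arm.close_job(); print(arm.current_time(), arm.current_ft_force())"
```

```text
the job is handed in; nothing more can be done
the job is handed in; nothing more can be done
```

I slid the grey tub about 130 mm clear of the lever with the fingertips inside its -x wall. Then I pressed the hand plate down onto its stop with the closed fingertips and handed the job in at about 21 s, still holding it down.

**Last checks before hand-in:**
- **Lever:** the bar sloped about 0.29 rad past level, so the lever is at about 0.57 rad. It was held with about 15 N upward on the tool and the arm was still.
- **Lid:** open at about 1.0 rad in both cameras. A first, cruder fit gave 0.89 to 0.93 rad because it included other surfaces. A proper plane fit gave 0.995 and 0.999 rad.
- **Tub:** upright on the bench at about (0.536, -0.053), with its nearest edge about 60 mm clear of the plate's sweep.
- **Bystanders:** the beaker and jar were where they started. I did not re-measure the flask, reagent bottle, wash bottle or mortar at the end, but the final scene picture shows them standing where they did.

The closed job returned no verdict or reading, so I have no measurement from after hand-in.

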